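Sweep counted tablets into the tray's trough and shut its lid

TASK

On the tablet-counting tray, sweep the four whole tablets across the plate with your closed fingers until they drop into the trough, leaving the two broken halves behind on the plate. Then push the trough's lid over with the fingers and press it down until it lies flat and shut over the four tablets. Tablets are brittle: only push them along, never pinch, press or lift any piece, and do not disturb the things standing around the tray.

Things in the scene. Friction and masses are not known exactly. Their poses are not given: they have to be found in the camera images.
- tray: Grey plastic tablet-counting tray, 186 x 260 mm, 42 mm high, fixed firmly on the worktop. Origin: centre of its underside, on the worktop; x points from the low front rim to the trough, y along the trough, z up. Rim on the front (x -89 to -85) and at both ends, top at z 42 (mm, tray frame, as everywhere below); a pouring spout in the front rim at y +80 to +126.
- plate_edge (a point): Middle of the plate's edge above the trough. The flat ribbed plate spans tray x -85 to +45, y -126 to +126, top at z 34; at x 45 it ends in a square drop into the trough. Axes as the tray's.
- trough (a point): Middle of the trough's floor: a channel along the tray's far long side, x 45 to 93, y -126 to +126, floor at z 6 (28 mm below the plate); outer wall x 93 to 97, top at z 34. Axes as the tray's.
- lid (a joint): Trough lid's hinge, rad: 0 lying flat over the trough (shut), 1.57 upright, at most 2.3 leaning back away from the plate. Starts open, leaning back. Slightly stiff (about half a newton at the free edge): it stays where it is left and must be pushed all the way down. Lid: grey, 244 mm long, 50 mm from hinge to free edge, 2.5 mm thick with a 5 mm lip.
- lid_hinge (a point): Middle of the lid's hinge line, which runs along the tray's y at tray x 97, z 37; axes as the tray's. It does not move.
- lid_tab (a point): Centre of the small finger tab (60 mm long, 10 mm wide) at the middle of the lid's free edge, 55 mm from the hinge line. It moves with the lid.
- tablet_1: Whole white round tablet, 28 mm across and 9 mm thick, 11 to 17 g, with a score line across its face; lies flat on the plate. Origin at its centre, z along its axis. Brittle: it takes no pinching or pressing.
- tablet_2: Another whole white round tablet, the same as tablet_1.
- tablet_3: Another whole white round tablet, the same as tablet_1.
- tablet_4: Another whole white round tablet, the same as tablet_1.
- half_1: Broken half of such a tablet: a half disc 28 mm along its straight edge, 14 mm deep and 9 mm thick, about 10 g, lying flat on the plate. Origin 5.9 mm behind the middle of the straight edge; x points away from that edge.
- half_2: The other broken half, the same shape.
- stock_bottle: Amber reagent bottle with black cap, 60 x 60 x 120 mm, standing beside the tray. Origin under its centre. Bystander.
- dropper: Small white dropper bottle with red collar, 29 x 29 x 79 mm, standing beside the tray. Origin under its centre. Bystander.
- sample_cup: Sample cup with red screw cap, 55 mm across, 58 mm high, beside the tray. Origin under its centre. Bystander.
- tweezers: Steel forceps, 17 x 120 x 8 mm, lying beside the tray. Origin under the middle. Bystander.
- red_marker: Marker pen, 12 x 132 x 12 mm, lying in front of the tray. Origin under the middle. Bystander.
- petri_dish: Petri dish, 91 mm across, about 14 mm high, lying to the left of the tray. Origin under its centre. Bystander.
Not all that is in view belongs to the job. Leave any blue look-alike of the tablet_1 alone.

How it is judged:
By the outcome, as a careful person would: the job done as asked, in the order asked, and still so for the second after the job is handed in, with the robot touching nothing.
It also fails if it takes over 54 s, if anything falls off the work surface, if the arm or the gripper's body presses on something with over 40 N, if the wrist force passes 120 N, or if a joint passes its speed limit or range.

ROBOT

A 6-joint arm with a two-finger parallel gripper is mounted at the origin on a cart in front of the work surface, level with it; the furniture and walls round the work are solid. World frame = base frame: x ahead of the robot, y to its left, z up, the work surface at z = 0. Lengths are in m, angles in rad, forces in N, time in s.
With the tool pointing down it reaches from about 0.35 to 0.775 m from the base axis. Payload 7.3 kg.
Tool frame: the origin (TCP) lies at the centre of the arm's flange, where the gripper is bolted on; the fingertips stand 178 mm ahead of it and the grasp point (between the pads) lies 159 mm ahead of it; z points along the fingers, y is the line along which they close (so a half turn about z gives the same grasp; the last joint's range is limited). The gripper opens to 92 mm and grips with 3 to 60 N. Pads are 19 mm wide; open, the fingers measure 130 mm over their backs; the gripper's body (75 mm by 190 mm) begins 47 mm behind the grasp point.
Start: joints at [-1.338, 0.342, 1.524, -0, 1.275, -0.146], TCP at [0.194, -0.488, 0.405] pointing down, gripper open.
Joint ranges: [-2.53, 2.53], [-0.77, 2.02], [0.04, 2.7], [-1, 4.14], [0.28, 2.66], [-3.11, 3.11]. Speed limits (rad/s): [2.57, 2.57, 3.14, 3.14, 3.14, 3.14].

INTERFACE

Orientations are given as [roll, pitch, yaw] about the fixed x, y, z axes, in that order (R = Rz(yaw) Ry(pitch) Rx(roll)).
In Python, from cell import robot gives the robot as it stands.
- The arm moves only by the tool creep_tool, called after ">>>" by a JSON object that holds its "name" and its "arguments". Schema: {"type":"object","properties":{"plan":{"type":"array","items":{"type":"object","properties":{"trans":{"type":"array","items":{"type":"number"},"minItems":3,"maxItems":3},"turn_vec":{"type":"array","items":{"type":"number"},"minItems":3,"maxItems":3}},"additionalProperties":false},"minItems":1,"maxItems":8},"finger_gap":{"type":"number"},"force":{"type":"number"},"only":{"type":"string"},"quiet":{"type":"boolean"},"lines":{"type":"string"}},"required":["plan"],"additionalProperties":false}. plan is a list of rows, 1 to 8 of them, each an object with the fields trans (a list: dx, dy, dz in fractions of the full range, 1 being 40 cm), turn_vec (a list: a rotation vector rx, ry, rz in shares of pi rad (1.0 is pi rad)); a field left out counts as zero; each row shifts and turns the commanded pose from where the row before left it, along the tool's axes as they then stand; what a row does not reach is not made up. A row lasts 1/12 s, in which the tool goes at most 0.0417 m and 0.125 rad, less where a joint would pass 70% of its speed; a pose out of reach is approached as far as the arm can. finger_gap is the finger opening in m, set as the call begins (left out keeps the last). The fingers move at their own pace and stop on an object; force is the grip in N (left out, the last holds). Time passes only in rows, so rows that do not move let the fingers close. The tool returns the time, the measured TCP pose, the force, the opening and the grip force at its end. only (a regular expression) keeps the lines of the reply that match it, lines (a string "A,B") keeps lines A to B, and quiet returns only ok. Input that does not fit is refused with a message, and nothing moves.
- robot.observe(): the state, without advancing time (a new reading comes with each control period).
- robot.read_camera(name): name is "side" or "top" or "wrist"; returns a dict with "image" (480x640x3 uint8, red, green, blue), "fx", "fy", "cx", "cy" (pixels), "pose" (4x4, takes a point from camera to world coordinates). Camera axes: x right, y down, z forward; pixel columns grow to the right and rows downward; lengths in m; the calibration is good to about 2 mm. A picture is of the moment at which its call begins. There is no depth.
- robot.hand_in(): hands the job in; it is judged then, once.
The state is a dict: "time": time; "qpos": joint angles; "qvel": joint speeds; "joint_efforts": joint torques, N m; "tool_pos": TCP position; "tool_rot": TCP orientation; "contact_force": force on the tool from outside, world axes, zero at the start; "torque": the same for the moment, N m; "opening": finger opening in m; "grip_force": force on a finger pad.
Only numpy, scipy, OpenCV 4.12 (cv2) and the standard library are available. Lean on these libraries where they do the work, as an engineer would, in place of code of your own. Each camera call takes 0.05 s, during which the arm holds its last target. There are 200 camera calls.

## Working session

There is one attempt and no reset: what is moved stays moved. The work goes in short steps, Python scripts to look and compute and a tool call to move; the robot and the scene stay as the last step left them, time stands still between calls to the robot, and variables do not carry over. Pictures are saved under pics/ and viewed, at most 13 in all, crops included, and the job is handed in when it is done.

```bash
mkdir -p pics; python3 - <<'E'
from cell import robot
import cv2,numpy as np
for n in("top","side"):
    c=robot.read_camera(n);cv2.imwrite(f"pics/{n}0.png",c["image"][:,:,::-1]);print(n,c["fx"],c["fy"],c["cx"],c["cy"]);print(np.round(c["pose"],4).tolist())
o=robot.observe();print(o)
E
```

```text
top 553.3620763972497 553.3620763972497 324.76684902298973 238.53792785962145
[[0.0235, -0.9822, 0.1864, 0.3029], [-0.9997, -0.023, 0.0047, -0.0222], [-0.0003, -0.1864, -0.9825, 1.0694], [0.0, 0.0, 0.0, 1.0]]
side 499.0392753441354 499.0392753441354 320.8682248232444 237.3832623861392
[[0.985, -0.1263, 0.1176, 0.3953], [-0.172, -0.6657, 0.7261, -0.8103], [-0.0134, -0.7354, -0.6775, 0.793], [0.0, 0.0, 0.0, 1.0]]
{'time': 0.1, 'qpos': array([-1.33802037e+00,  3.42666973e-01,  1.52491303e+00, -1.55260151e-06,
        1.27542502e+00, -1.46005898e-01]), 'qvel': array([ 0.00086883, -0.0020681 , -0.00091134,  0.00022554,  0.00092229,
        0.00211849]), 'joint_efforts': array([ 1.21508619e-03, -4.32005489e+01, -2.44693565e+01,  7.18623935e-02,
        5.26643428e-02, -3.62215542e-05]), 'tool_pos': array([ 0.19412915, -0.48766211,  0.40411002]), 'tool_rot': array([-3.14019509e+00, -2.04014030e-04,  3.78782161e-01]), 'contact_force': array([-0.19531473, -0.45654066,  0.6558015 ]), 'torque': array([ 0.00462367,  0.00460107, -0.01163318]), 'grip_force': 0.0, 'opening': 0.09148800179837653}
```

View pics/top0.png

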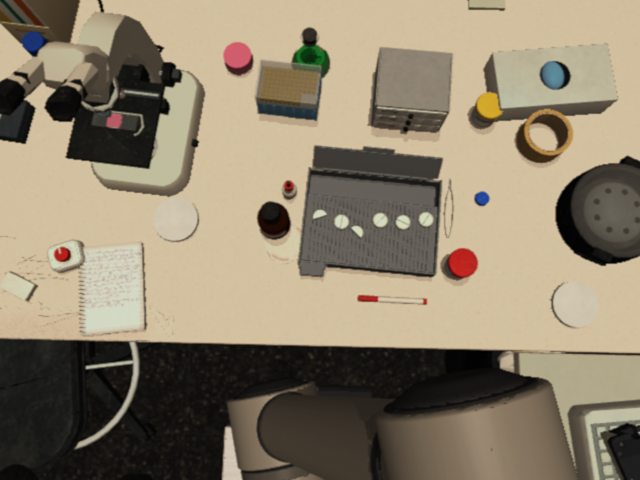

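View pics/side0.png

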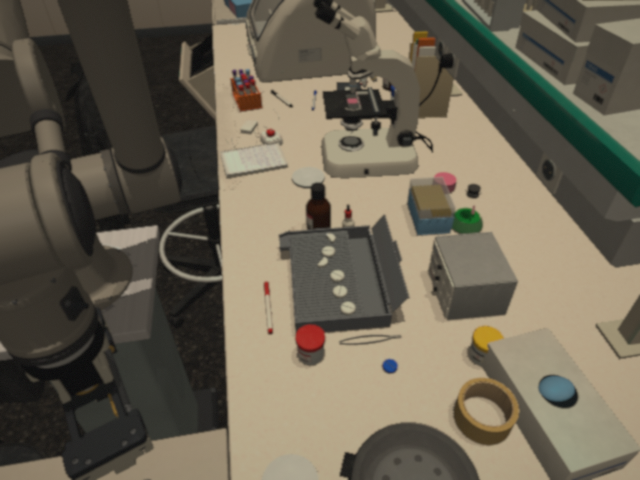

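The top view shows the tray at about (301..441, 170..275). The whole tablets are at (341,222), (380,220), (403,222) and (426,219), and the halves at (319,214) and (357,231). The trough and open lid are on the far side. Next I'll measure them.

```bash
cat > h.py <<'E'
from cell import robot
import cv2,numpy as np
def ray(c,u,v,z):
    P=np.array(c["pose"]);d=P[:3,:3]@np.array([(u-c["cx"])/c["fx"],(v-c["cy"])/c["fy"],1]);o=P[:3,3]
    return o+d*(z-o[2])/d[2]
def proj(c,p):
    P=np.array(c["pose"]);q=P[:3,:3].T@(np.array(p)-P[:3,3]);return np.array([c["cx"]+c["fx"]*q[0]/q[2],c["cy"]+c["fy"]*q[1]/q[2]])
def pieces(c,roi,z=.043):
    x0,y0,x1,y1=roi;im=c["image"][y0:y1,x0:x1];m=(im.min(2)>150).astype(np.uint8)
    n,l,s,ce=cv2.connectedComponentsWithStats(m);out=[]
    for i in range(1,n):
        if s[i,4]>15: out.append((ray(c,ce[i][0]+x0,ce[i][1]+y0,z)[:2],s[i,4],ce[i]+[x0,y0]))
    return out
E
python3 - <<'E'
from h import *
c=robot.read_camera("top")
for p in pieces(c,(308,195,436,262)):print(np.round(p[0],4),p[1],np.round(p[2],1))
im=c["image"][140:285,290:460,::-1]
cv2.imwrite("pics/crop.png",cv2.resize(im,None,fx=4.1,fy=4.1,interpolation=cv2.INTER_CUBIC))
E
```

```text
[ 0.546  -0.0048] 69 [318.8 213.4]
[ 0.5368 -0.1213] 137 [379.9 219.5]
[ 0.5403 -0.2083] 135 [425.7 218.8]
[ 0.5319 -0.0474] 136 [341.  221.2]
[ 0.5336 -0.1647] 131 [402.8 221.7]
[ 0.5152 -0.079 ] 66 [357.5 230.1]
```

View pics/crop.png

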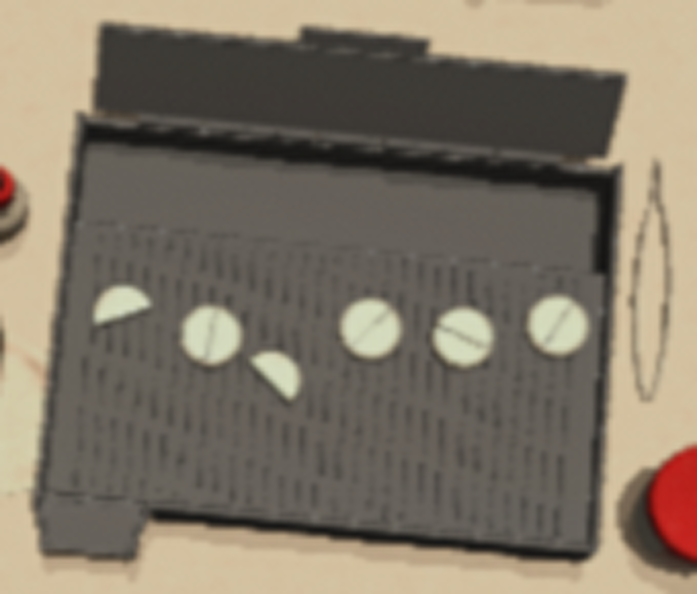

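```bash
python3 - <<'E'
from h import *
c=robot.read_camera("top")
f=lambda u,v,z:np.round(ray(c,u/4.1+290,v/4.1+140,z),4)[:2]
a,b=f(90,222,.034),f(600,272,.034);d=a-b;print("edge",a,b,np.arctan2(-d[0],d[1]))
for n,u,v,z in[("hingeL",102,110,.037),("hingeR",606,160,.037),("wallL",80,115,.042),("wallR",622,170,.042),("frontR",598,545,.042),("frontRb",595,557,0),("frontL",40,500,.042),("fronttopmid",300,517,.042),("trR",605,272,.034)]:print(n,f(u,v,z))
# yaw candidates -> tray origin
E
```

```text
edge [0.5861 0.0095] [ 0.5674 -0.2306] -0.07772730499181109
hingeL [0.6404 0.0053]
hingeR [ 0.6213 -0.2336]
wallL [0.636  0.0155]
wallR [ 0.615 -0.24 ]
frontR [ 0.4373 -0.2263]
frontRb [ 0.437  -0.2331]
frontL [0.452  0.0285]
fronttopmid [ 0.447  -0.0904]
trR [ 0.5675 -0.233 ]
```

The rows are not in the units I measure in: shifts go in shares of 40 cm and turns go in shares of pi rad. I convert before sending: 0.114 rad / 3.1416 = 0.0363.

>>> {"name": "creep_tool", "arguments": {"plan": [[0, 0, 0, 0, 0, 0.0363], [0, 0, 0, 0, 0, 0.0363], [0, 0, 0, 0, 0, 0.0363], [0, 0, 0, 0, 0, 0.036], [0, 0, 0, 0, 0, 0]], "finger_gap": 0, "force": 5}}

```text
refused: plan[0]: [0, 0, 0, 0, 0, 0.0363] is not of type 'object' (schema: type "object"). Nothing was moved.
```

The error is about the shape of the input: a list of objects, one for each row. Fixing that and sending the same move.

>>> {"name": "creep_tool", "arguments": {"plan": [{"turn_vec":[0, 0, 0.0363]}, {"turn_vec":[0, 0, 0.0363]}, {"turn_vec":[0, 0, 0.0363]}, {"turn_vec":[0, 0, 0.036]}, {}], "finger_gap": 0, "force": 5}}

```text
time: 0.62
tool_pos: [0.1942, -0.4878, 0.4046]
tool_rot: [-3.141, 0.0, -0.08]
contact_force: [0.1, 0.2, -0.1]
opening: 0.0627
grip_force: 0.0
```

```bash
cat >> h.py <<'E'
O=np.array([.5315,-.106]);W=-.076
R=np.array([[np.cos(W),-np.sin(W)],[np.sin(W),np.cos(W)]])
tr=lambda p:R.T@(np.array(p)[:2]-O)
def go(tx,ty,tipz):
    o=robot.observe();p=np.array(o["tool_pos"]);r=np.array(o["tool_rot"])
    from scipy.spatial.transform import Rotation as Q
    T=np.append(O+R@[tx,ty],tipz+.178)
    M=Q.from_euler("xyz",r).as_matrix()
    print("t",o["time"],"tray",np.round(tr(p),4),"tip",round(p[2]-.178,4),"yaw",r[2],"rot",np.round(r,4),"F",np.round(o["contact_force"],1));print("tool delta",np.round(M.T@(T-p),4))
E
python3 - <<'E'
from h import *
go(-.018,-.098,.08)
c=robot.read_camera("top")
im=c["image"][190:245,250:293];m=(im.max(2)<95)
v,u=np.nonzero(m);print(u.min()+250,u.max()+250,v.min()+190,v.max()+190,m.sum())
for z in(0,.06,.12):print(z,np.round(ray(c,(u.min()+u.max())/2+250,(v.min()+v.max())/2+190,z),3),tr(ray(c,u.max()+250,220,z)))
print("cabinet",tr(ray(c,405,132,0)))
E
```

```text
t 0.6167 tray [-0.3074 -0.4063] tip 0.2266 yaw -0.08018659786532378 rot [-3.1413e+00  1.0000e-04 -8.0200e-02] F [ 0.1  0.2 -0.1]
tool delta [ 0.2881 -0.3094  0.1466]
258 292 190 238 985
0 [0.553 0.083 0.   ] [-0.00167699  0.15490188]
0.06 [0.539 0.077 0.06 ] [-0.01472838  0.14992287]
0.12 [0.525 0.071 0.12 ] [-0.02777978  0.14494387]
cabinet [ 0.20412995 -0.05435896]
```

Scaled: -0.03 m / 0.4 = -0.075, 0.028 m / 0.4 = 0.07, -0.004 rad / 3.1416 = -0.0013.

>>> {"name": "creep_tool", "arguments": {"plan": [{"trans":[0.07, -0.075, 0]}, {"trans":[0.07, -0.075, 0]}, {"trans":[0.07, -0.075, 0]}, {"trans":[0.07, -0.075, 0]}, {"trans":[0.07, -0.075, 0]}, {"trans":[0.07, -0.075, 0]}, {"trans":[0.07, -0.075, 0]}, {"trans":[0.07, -0.075, 0.025], "turn_vec":[0, 0, -0.0013]}]}}

```text
time: 1.33
tool_pos: [0.4369, -0.2644, 0.3965]
tool_rot: [3.139, -0.003, -0.068]
contact_force: [0.5, -0.7, 0.2]
opening: 0.0059
grip_force: 0.0
```

>>> {"name": "creep_tool", "arguments": {"plan": [{"trans":[0.065, -0.07, 0.03]}, {"trans":[0.065, -0.07, 0.0375]}, {"trans":[0.03, -0.035, 0.075]}, {"trans":[0, 0, 0.0875]}, {"trans":[0, 0, 0.0625]}, {"trans":[0, 0, 0.05]}, {}, {}]}}

```text
time: 2.0
tool_pos: [0.5042, -0.2006, 0.2573]
tool_rot: [-3.141, 0.002, -0.07]
contact_force: [-0.1, -0.5, 1.1]
opening: 0.0001
grip_force: 0.0
```

```bash
python3 - <<'E'
from h import *
go(-.018,-.098,.037)
c=robot.read_camera("wrist");cv2.imwrite("pics/w1.png",c["image"][:,:,::-1])
E
```

```text
t 2.0 tray [-0.02   -0.0964] tip 0.0793 yaw -0.06970322151547403 rot [-3.1407e+00  2.0000e-03 -6.9700e-02] F [-0.1 -0.5  1.1]
tool delta [0.0021 0.0016 0.0423]
```

View pics/w1.png

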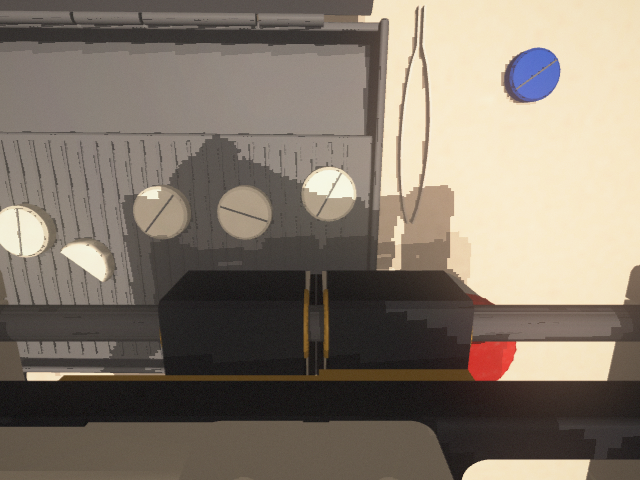

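Closed fingers are near column 316. T4 is at (329,194), T3 at (245,212), T2 at (161,212) and T1 at (22,231). H2 is at (88,262). The plate edge is level at row 135 and the right rim is near column 372, so the tool is aligned with the tray.

```bash
python3 - <<'E'
from h import *
from scipy.spatial.transform import Rotation as Q
c=robot.read_camera("wrist");o=robot.observe();M=Q.from_euler("xyz",o["tool_rot"]).as_matrix();p=o["tool_pos"]
for n,u,v,z in[("T4",329,194,.043),("T3",245,212,.043),("T2",161,212,.043),("T1",22,231,.043),("H2l",62,250,.043),("H2r",111,278,.043),("edgeL",20,135,.034),("edgeR",360,135,.034),("rimR_in",372,200,.042),("hinge",200,20,.037)]:
    w=ray(c,u,v,z);print(n,"tool",np.round((M.T@(w-p))[:2],4),"tray",np.round(tr(w),4))
E
```

```text
T4 tool [0.0374 0.0063] tray [ 0.0185 -0.1033]
T3 tool [ 0.0281 -0.0367] tray [ 0.0089 -0.0603]
T2 tool [ 0.028  -0.0798] tray [ 0.0086 -0.0172]
T1 tool [ 0.0179 -0.153 ] tray [-0.0019  0.0559]
H2l tool [ 0.0076 -0.1339] tray [-0.012   0.0368]
H2r tool [-0.008  -0.1101] tray [-0.0275  0.0129]
edgeL tool [ 0.0661 -0.1516] tray [0.0464 0.0547]
edgeR tool [0.0664 0.0221] tray [ 0.0476 -0.119 ]
rimR_in tool [0.0342 0.0284] tray [ 0.0154 -0.1253]
hinge tool [ 0.1185 -0.0549] tray [ 0.0993 -0.0417]
```

Scaled: 0.022 m / 0.4 = 0.055, 0.02 m / 0.4 = 0.05.

>>> {"name": "creep_tool", "arguments": {"plan": [{"trans":[0, 0.0025, 0.055]}, {"trans":[0, 0.0025, 0.05]}, {}, {"trans":[0.015, 0, 0]}, {"trans":[0.015, 0, 0]}, {"trans":[0.015, 0, 0]}, {"trans":[0.015, 0, 0]}, {"trans":[0.015, 0, 0]}]}}

```text
time: 2.77
tool_pos: [0.5351, -0.205, 0.2169]
tool_rot: [3.141, -0.002, -0.072]
contact_force: [0.0, -0.3, 1.1]
opening: 0.0005
grip_force: 0.1
```

>>> {"name": "creep_tool", "arguments": {"plan": [{"trans":[0.015, 0, 0]}, {"trans":[0.015, 0, 0]}, {"trans":[0.015, 0, 0]}, {"trans":[0.015, 0, 0]}, {"trans":[0.015, 0, 0]}, {"trans":[0.005, 0, 0]}, {}, {}]}}

```text
time: 3.43
tool_pos: [0.5659, -0.2071, 0.2157]
tool_rot: [-3.142, 0.0, -0.072]
contact_force: [0.5, 0.2, -1.1]
opening: 0.0004
grip_force: 0.0
```

```bash
python3 - <<'E'
from h import *
go(0.05,-.098,.037)
c=robot.read_camera("wrist");cv2.imwrite("pics/w2.png",c["image"][:,:,::-1])
E
```

```text
t 3.4333 tray [ 0.042  -0.0982] tip 0.0377 yaw -0.07207247959109941 rot [-3.1415e+00  5.0000e-04 -7.2100e-02] F [ 0.5  0.2 -1.1]
tool delta [ 0.008  -0.0002  0.0007]
```

View pics/w2.png

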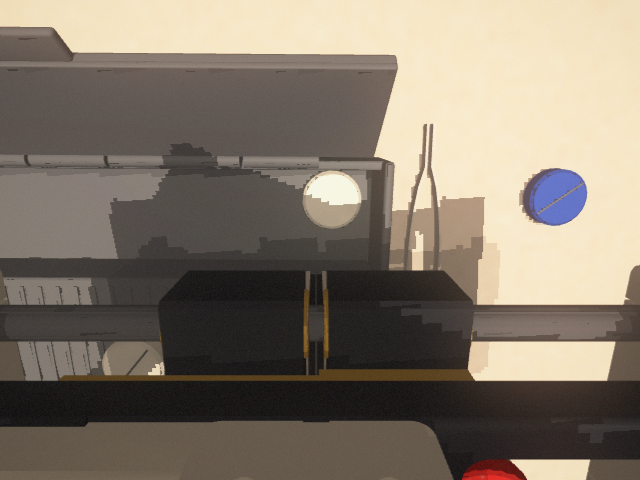

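T4 lies flat in the trough at (332,199). Next is T3.

Scaled: -0.03 m / 0.4 = -0.075, -0.025 m / 0.4 = -0.0625.

>>> {"name": "creep_tool", "arguments": {"plan": [{"trans":[0, 0, -0.0625]}, {"trans":[-0.01, -0.0075, 0]}, {"trans":[-0.075, -0.0438, 0]}, {"trans":[-0.075, -0.0438, 0]}, {}, {"trans":[0, 0, 0.0313]}, {"trans":[0, 0, 0.0313]}, {}]}}

```text
time: 4.15
tool_pos: [0.5039, -0.1642, 0.2142]
tool_rot: [-3.14, 0.003, -0.072]
contact_force: [-0.9, -0.1, 0.4]
opening: 0.0006
grip_force: 0.0
```

```bash
python3 - <<'E'
from h import *
go(-.0226,-.0603,.0375)
E
```

```text
t 4.15 tray [-0.0231 -0.0601] tip 0.0362 yaw -0.072163472434434 rot [-3.1405e+00  3.1000e-03 -7.2200e-02] F [-0.9 -0.1  0.4]
tool delta [ 0.0005  0.0002 -0.0013]
```

Next is the T3 push, then repositioning for T2 (tray y −.0172).

>>> {"name": "creep_tool", "arguments": {"plan": [{"trans":[0.015, 0, -0.0025]}, {"trans":[0.015, 0, 0]}, {"trans":[0.015, 0, 0]}, {"trans":[0.015, 0, 0]}, {"trans":[0.015, 0, 0]}, {"trans":[0.015, 0, 0]}, {"trans":[0.015, 0, 0]}, {"trans":[0.015, 0, 0]}]}}

```text
time: 4.82
tool_pos: [0.5534, -0.1682, 0.2169]
tool_rot: [3.142, -0.0, -0.072]
contact_force: [-0.5, 0.8, -1.2]
opening: 0.0003
grip_force: 0.1
```

>>> {"name": "creep_tool", "arguments": {"plan": [{"trans":[0.015, 0, 0]}, {"trans":[0.015, 0, 0]}, {"trans":[0.0125, 0, 0]}, {}, {}]}}

```text
time: 5.23
tool_pos: [0.5698, -0.1693, 0.2167]
tool_rot: [3.142, 0.0, -0.072]
contact_force: [-0.3, -0.2, 0.1]
opening: 0.0003
grip_force: 0.0
```

```bash
python3 -c 'from h import *;go(.042,-.0603,.0375)'
```

```text
t 5.2333 tray [ 0.043  -0.0602] tip 0.0387 yaw -0.0720496521593561 rot [ 3.1416e+00  2.0000e-04 -7.2000e-02] F [-0.3 -0.2  0.1]
tool delta [-0.001   0.0001  0.0012]
```

>>> {"name": "creep_tool", "arguments": {"plan": [{"trans":[0, 0, -0.0625]}, {"trans":[-0.01, -0.0075, 0]}, {"trans":[-0.075, -0.05, 0]}, {"trans":[-0.075, -0.05, 0]}, {}, {"trans":[0, 0, 0.0313]}, {"trans":[0, 0, 0.0313]}, {}]}}

```text
time: 5.9
tool_pos: [0.5079, -0.1214, 0.2152]
tool_rot: [-3.141, 0.003, -0.072]
contact_force: [-0.9, -0.6, -0.1]
opening: 0.0005
grip_force: 0.0
```

```bash
python3 - <<'E'
from h import *
go(-.0226,-.0172,.0375)
E
```

```text
t 5.9 tray [-0.0223 -0.0172] tip 0.0372 yaw -0.07209665754701855 rot [-3.1407  0.0033 -0.0721] F [-0.9 -0.6 -0.1]
tool delta [-0.0003  0.     -0.0003]
```

Scaled: 0.006 m / 0.4 = 0.015.

>>> {"name": "creep_tool", "arguments": {"plan": [{"trans":[0.015, 0, 0]}, {"trans":[0.015, 0, 0]}, {"trans":[0.015, 0, 0]}, {"trans":[0.015, 0, 0]}, {"trans":[0.015, 0, 0]}, {"trans":[0.015, 0, 0]}, {"trans":[0.015, 0, 0]}, {"trans":[0.015, 0, 0]}]}}

```text
time: 6.57
tool_pos: [0.5575, -0.1254, 0.2169]
tool_rot: [3.141, -0.0, -0.072]
contact_force: [-0.9, -0.5, 0.3]
opening: 0.0007
grip_force: 0.0
```

>>> {"name": "creep_tool", "arguments": {"plan": [{"trans":[0.015, 0, 0]}, {"trans":[0.015, 0, 0]}, {"trans":[0.0125, 0, 0]}, {}, {}, {"trans":[0, 0, -0.075]}, {"trans":[0, 0, -0.075]}, {}]}}

```text
time: 7.23
tool_pos: [0.575, -0.127, 0.2823]
tool_rot: [3.139, -0.009, -0.072]
contact_force: [1.3, 0.2, 1.7]
opening: 0.0008
grip_force: 0.0
```

```bash
python3 - <<'E'
from h import *
go(-.035,.058,.1)
c=robot.read_camera("wrist");cv2.imwrite("pics/w3.png",c["image"][:,:,::-1])
E
```

```text
t 7.2333 tray [ 0.045  -0.0176] tip 0.1043 yaw -0.07216740263934307 rot [ 3.139  -0.0088 -0.0722] F [1.3 0.2 1.7]
tool delta [-0.0797 -0.0759  0.0034]
```

View pics/w3.png

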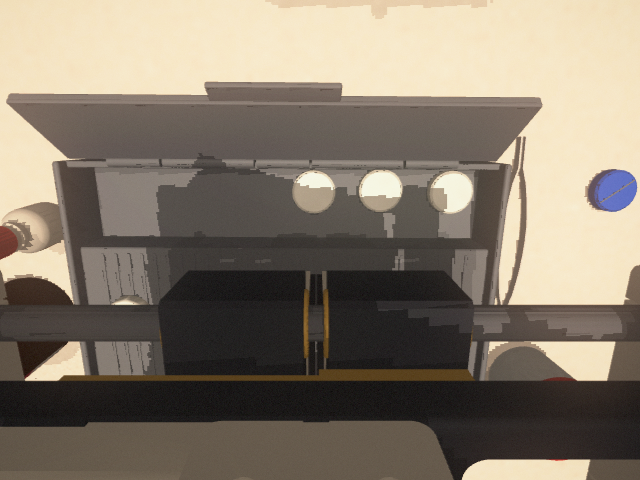

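Three tablets lie flat in the trough at (314,192), (380,191) and (450,192). For T1 I'll turn the gripper 90° so its body clears the bottle.

Scaled: -0.02 m / 0.4 = -0.05, -0.018 m / 0.4 = -0.045, -0.12 rad / 3.1416 = -0.0382.

```bash
python3 - <<'E'
from h import *
from scipy.spatial.transform import Rotation as Q
c=robot.read_camera("wrist");o=robot.observe();M=Q.from_euler("xyz",o["tool_rot"]).as_matrix()
print("cam in tool",M.T@(c["pose"][:3,3]-o["tool_pos"]),o["qpos"])
print("T1 guess", [np.round(tr(ray(c,128,v,.043)),4) for v in (297,320)])
E
```

```text
cam in tool [0.0668308  0.00023075 0.01822349] [-3.47463298e-01  5.76687762e-01  1.51452724e+00 -1.34398437e-04
  1.04781824e+00  1.29561103e+00]
T1 guess [array([0.0179, 0.095 ]), array([0.0028, 0.0968])]
```

>>> {"name": "creep_tool", "arguments": {"plan": [{"trans":[-0.05, -0.045, 0], "turn_vec":[0, 0, -0.0382]}, {"trans":[-0.0375, -0.045, 0], "turn_vec":[0, 0, -0.0382]}, {"trans":[-0.025, -0.045, 0], "turn_vec":[0, 0, -0.0382]}, {"trans":[0, -0.045, 0], "turn_vec":[0, 0, -0.0382]}, {"turn_vec":[0, 0, -0.0382]}, {"turn_vec":[0, 0, -0.0382]}, {"turn_vec":[0, 0, -0.0382]}, {"turn_vec":[0, 0, -0.0382]}]}}

```text
time: 8.0
tool_pos: [0.5206, -0.0563, 0.2756]
tool_rot: [-3.139, 0.001, 0.894]
contact_force: [0.7, -0.1, 0.4]
opening: 0.0005
grip_force: 0.0
```

>>> {"name": "creep_tool", "arguments": {"plan": [{"turn_vec":[0, 0, -0.0382]}, {"turn_vec":[0, 0, -0.0382]}, {"turn_vec":[0, 0, -0.0382]}, {"turn_vec":[0, 0, -0.0382]}, {"turn_vec":[0, 0, -0.0414]}, {}]}}

```text
time: 8.5
tool_pos: [0.5207, -0.0564, 0.2755]
tool_rot: [-3.139, -0.0, 1.497]
contact_force: [0.3, -0.1, -0.5]
opening: 0.0004
grip_force: 0.0
```

```bash
python3 -c 'from h import *;go(-.045,.06,.08)'
```

```text
t 8.5 tray [-0.0145  0.0486] tip 0.0975 yaw 1.4972982349574968 rot [-3.1388e+00 -4.0000e-04  1.4973e+00] F [ 0.3 -0.1 -0.5]
tool delta [ 0.0115 -0.0304  0.0176]
```

Scaled: 0.02 m / 0.4 = 0.05, -0.0155 m / 0.4 = -0.0388.

>>> {"name": "creep_tool", "arguments": {"plan": [{"trans":[0.0125, -0.0375, 0]}, {"trans":[0.0113, -0.0388, 0]}, {"trans":[0, 0, 0.05]}, {"trans":[0, 0, 0.05]}, {"trans":[0, 0, 0.025]}, {"trans":[0, 0, 0.025]}, {}, {}]}}

```text
time: 9.17
tool_pos: [0.4917, -0.0448, 0.2165]
tool_rot: [-3.141, -0.0, 1.492]
contact_force: [0.6, -0.0, 0.1]
opening: 0.0004
grip_force: 0.0
```

```bash
python3 -c 'from h import *;go(-.045,.058,.037)'
```

```text
t 9.1667 tray [-0.0443  0.0581] tip 0.0385 yaw 1.491632234155279 rot [-3.1405e+00 -1.0000e-04  1.4916e+00] F [ 0.6 -0.   0.1]
tool delta [-0.0001 -0.0007  0.0015]
```

Scaled: 0.006 m / 0.4 = 0.015, 0.001 m / 0.4 = 0.0025.

>>> {"name": "creep_tool", "arguments": {"plan": [{"trans":[0, 0.015, 0.0025]}, {"trans":[0, 0.015, 0]}, {"trans":[0, 0.015, 0]}, {"trans":[0, 0.015, 0]}, {"trans":[0, 0.015, 0]}, {"trans":[0, 0.015, 0]}, {"trans":[0, 0.015, 0]}, {"trans":[0, 0.015, 0]}]}}

```text
time: 9.83
tool_pos: [0.54, -0.0484, 0.2161]
tool_rot: [-3.141, 0.0, 1.493]
contact_force: [-1.5, 0.2, 5.8]
opening: 0.0005
grip_force: 2.9
```

>>> {"name": "creep_tool", "arguments": {"plan": [{"trans":[0, 0.015, 0]}, {"trans":[0, 0.015, 0]}, {"trans":[0, 0.015, 0]}, {"trans":[0, 0.015, 0]}, {"trans":[0, 0.015, 0]}, {}, {}]}}

```text
time: 10.42
tool_pos: [0.57, -0.0508, 0.216]
tool_rot: [3.141, 0.0, 1.493]
contact_force: [-0.2, 0.1, 2.9]
opening: 0.0006
grip_force: 0.9
```

```bash
python3 - <<'E'
from h import *
go(.034,.058,.037)
c=robot.read_camera("wrist");a=c["image"];c=robot.read_camera("top");b=c["image"][140:285,290:460]
b=cv2.resize(b,(425,362),interpolation=cv2.INTER_CUBIC)
a=cv2.resize(a,(375,281));k=np.zeros((362,800,3),np.uint8);k[:281,:375]=a;k[:,375:]=b
cv2.imwrite("pics/w4.png",k[:,:,::-1])
E
```

```text
t 10.4167 tray [0.0342 0.0579] tip 0.038 yaw 1.492814604506271 rot [3.1407e+00 2.0000e-04 1.4928e+00] F [-0.2  0.1  2.9]
tool delta [ 0.0001 -0.0002  0.001 ]
```

View pics/w4.png

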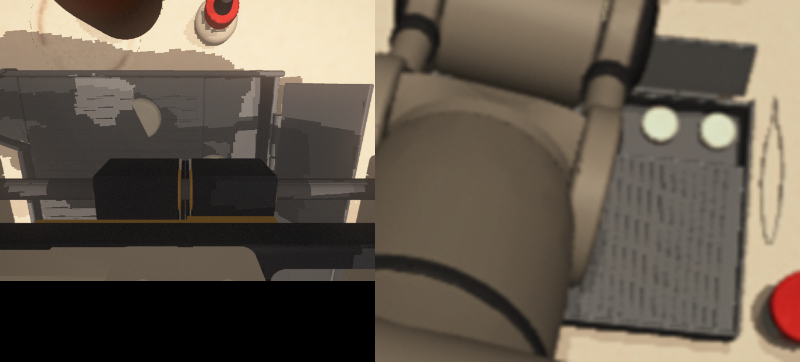

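Something is pressing up on the fingertips (2.9 N), so I'll lift away and look.

Scaled: -0.03 m / 0.4 = -0.075, -0.02 m / 0.4 = -0.05.

>>> {"name": "creep_tool", "arguments": {"plan": [{"trans":[0, 0, -0.05]}, {"trans":[-0.05, 0, -0.075]}, {"trans":[-0.075, 0, -0.075]}, {"trans":[-0.075, 0, -0.025]}, {}]}}

```text
time: 10.93
tool_pos: [0.5637, -0.1344, 0.3085]
tool_rot: [3.135, 0.004, 1.49]
contact_force: [-0.2, -0.8, -0.7]
opening: 0.0003
grip_force: 0.0
```

```bash
python3 - <<'E'
from h import *
go(.034,.058,.037)
c=robot.read_camera("wrist");cv2.imwrite("pics/w5.png",c["image"][:,:,::-1])
E
```

```text
t 10.9333 tray [ 0.0342 -0.0259] tip 0.1305 yaw 1.4896177287655026 rot [3.1349 0.0038 1.4896] F [-0.2 -0.8 -0.7]
tool delta [ 0.0842 -0.0013  0.0932]
```

View pics/w5.png

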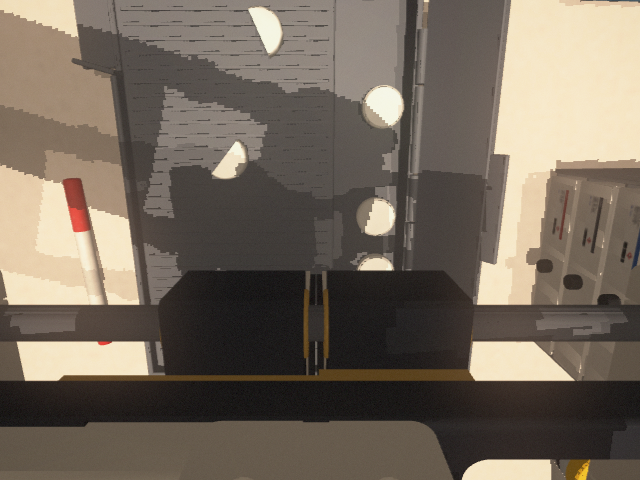

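T1 dropped in: it lies flat at (384,106) with the others below it, and both halves are still on the plate at (267,30) and (232,160). Next I'll turn the gripper back and go behind the lid.

Scaled: 0.12 rad / 3.1416 = 0.0382.

>>> {"name": "creep_tool", "arguments": {"plan": [{"turn_vec":[0, 0, 0.0382]}, {"turn_vec":[0, 0, 0.0382]}, {"turn_vec":[0, 0, 0.0382]}, {"turn_vec":[0, 0, 0.0382]}, {"turn_vec":[0, 0, 0.0382]}, {"turn_vec":[0, 0, 0.0382]}, {"turn_vec":[0, 0, 0.0382]}, {"turn_vec":[0, 0, 0.0382]}]}}

```text
time: 11.65
tool_pos: [0.563, -0.1288, 0.3039]
tool_rot: [-3.139, 0.001, 0.528]
contact_force: [0.4, 0.1, -0.4]
opening: 0.0005
grip_force: 0.0
```

>>> {"name": "creep_tool", "arguments": {"plan": [{"turn_vec":[0, 0, 0.0382]}, {"turn_vec":[0, 0, 0.0382]}, {"turn_vec":[0, 0, 0.0382]}, {"turn_vec":[0, 0, 0.0382]}, {"turn_vec":[0, 0, 0.0388]}, {}, {}]}}

```text
time: 12.23
tool_pos: [0.5631, -0.1291, 0.3043]
tool_rot: [-3.141, 0.002, -0.065]
contact_force: [0.3, -0.7, -0.8]
opening: 0.0009
grip_force: 0.0
```

```bash
python3 - <<'E'
from h import *
go(.16,0,.13)
c=robot.read_camera("wrist");cv2.imwrite("pics/w6.png",c["image"][:,:,::-1])
E
```

```text
t 12.2333 tray [ 0.0333 -0.0207] tip 0.1263 yaw -0.0649157701888714 rot [-3.1409e+00  1.8000e-03 -6.4900e-02] F [ 0.3 -0.7 -0.8]
tool delta [ 0.127  -0.0193 -0.0039]
```

View pics/w6.png

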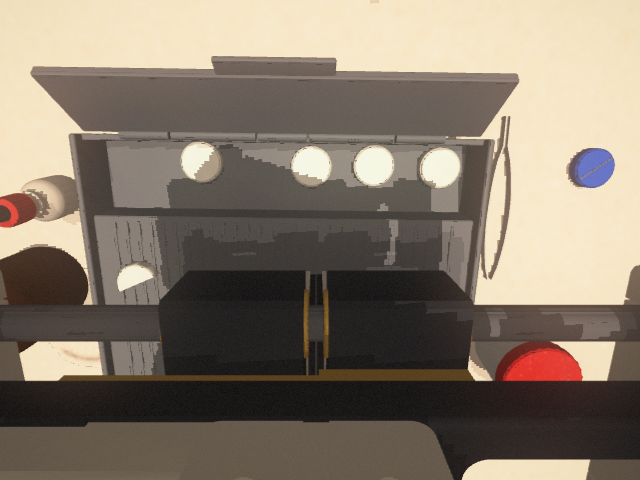

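All four tablets are in the trough at row ~163. The lid tab is at (273,66), with its outer edge at row 58.

Scaled: 0.03 m / 0.4 = 0.075, 0.007 m / 0.4 = 0.0175, 0.006 rad / 3.1416 = 0.0019.

```bash
python3 - <<'E'
from h import *
c=robot.read_camera("wrist")
for z in(.07,.08,.085):print(z,tr(ray(c,273,58,z)),tr(ray(c,273,75,z)))
c=robot.read_camera("top");print([tr(ray(c,405,v,z)) for v,z in((132,0),(118,.065),(118,.1))])
E
```

```text
0.07 [0.13763066 0.00244404] [0.12953981 0.00256962]
0.08 [0.13584308 0.00139037] [0.12813032 0.00151009]
0.085 [0.13494929 0.00086354] [0.12742557 0.00098032]
[array([ 0.20412995, -0.05435896]), array([ 0.20591786, -0.04497006]), array([ 0.19057776, -0.04109749])]
```

>>> {"name": "creep_tool", "arguments": {"plan": [{"trans":[0.075, -0.0125, 0], "turn_vec":[0, 0, 0.0019]}, {"trans":[0.075, -0.0125, 0]}, {"trans":[0.075, -0.0125, 0]}, {"trans":[0.075, -0.01, 0]}, {"trans":[0.0175, 0, 0]}, {}]}}

```text
time: 12.88
tool_pos: [0.6927, -0.1199, 0.3041]
tool_rot: [-3.142, -0.0, -0.073]
contact_force: [-1.2, 0.0, -0.2]
opening: 0.0003
grip_force: 0.0
```

```bash
python3 -c 'from h import *;go(.16,0,.062)'
```

```text
t 12.8833 tray [ 0.1618 -0.0017] tip 0.1261 yaw -0.07255344434205124 rot [-3.1415e+00 -1.0000e-04 -7.2600e-02] F [-1.2  0.  -0.2]
tool delta [-0.0018 -0.0017  0.0641]
```

Scaled: 0.016 m / 0.4 = 0.04, 0.014 m / 0.4 = 0.035.

>>> {"name": "creep_tool", "arguments": {"plan": [{"trans":[-0.005, 0, 0.04]}, {"trans":[-0.005, 0, 0.04]}, {"trans":[0, 0, 0.035]}, {"trans":[0, 0, 0.035]}, {}]}}

```text
time: 13.3
tool_pos: [0.6856, -0.12, 0.242]
tool_rot: [-3.14, 0.006, -0.074]
contact_force: [-0.9, 0.3, -0.8]
opening: 0.0001
grip_force: 0.0
```

>>> {"name": "creep_tool", "arguments": {"plan": [{"trans":[-0.0175, 0, 0]}, {"trans":[-0.0175, 0, 0]}, {"trans":[-0.0175, 0, 0]}, {"trans":[-0.0175, 0, 0]}, {"trans":[-0.0175, 0, 0]}, {"trans":[-0.0175, 0, 0]}, {"trans":[-0.0175, 0, 0]}, {}]}}

```text
time: 13.97
tool_pos: [0.6372, -0.1163, 0.2454]
tool_rot: [-3.142, 0.001, -0.075]
contact_force: [-1.1, 0.7, -0.0]
opening: 0.0005
grip_force: 0.0
```

```bash
python3 -c 'from h import *;go(.085,0,.065)'
```

```text
t 13.9667 tray [ 0.1062 -0.0023] tip 0.0674 yaw -0.0751911966657497 rot [-3.1415e+00  1.3000e-03 -7.5200e-02] F [-1.1  0.7 -0. ]
tool delta [-0.0212 -0.0023  0.0025]
```

Scaled: -0.007 m / 0.4 = -0.0175, 0.006 m / 0.4 = 0.015.

>>> {"name": "creep_tool", "arguments": {"plan": [{"trans":[-0.0175, 0, 0]}, {"trans":[-0.0175, 0, 0]}, {"trans":[-0.0175, 0, 0]}, {"trans":[-0.0175, 0, 0]}, {"trans":[-0.0075, 0, 0.015]}, {"trans":[-0.01, 0, 0.015]}, {"trans":[-0.0075, 0, 0.015]}, {}]}}

```text
time: 14.63
tool_pos: [0.5995, -0.1134, 0.2254]
tool_rot: [-3.141, 0.003, -0.075]
contact_force: [0.5, -0.0, -0.7]
opening: 0.0003
grip_force: 0.0
```

```bash
python3 - <<'E'
from h import *
go(.058,0,.040)
c=robot.read_camera("side");cv2.imwrite("pics/s2.png",cv2.resize(c["image"][190:350,250:450,::-1],(800,600)))
E
```

```text
t 14.6333 tray [ 0.0684 -0.0022] tip 0.0474 yaw -0.07524402078705683 rot [-3.1409  0.0035 -0.0752] F [ 0.5 -0.  -0.7]
tool delta [-0.0104 -0.0022  0.0074]
```

View pics/s2.png

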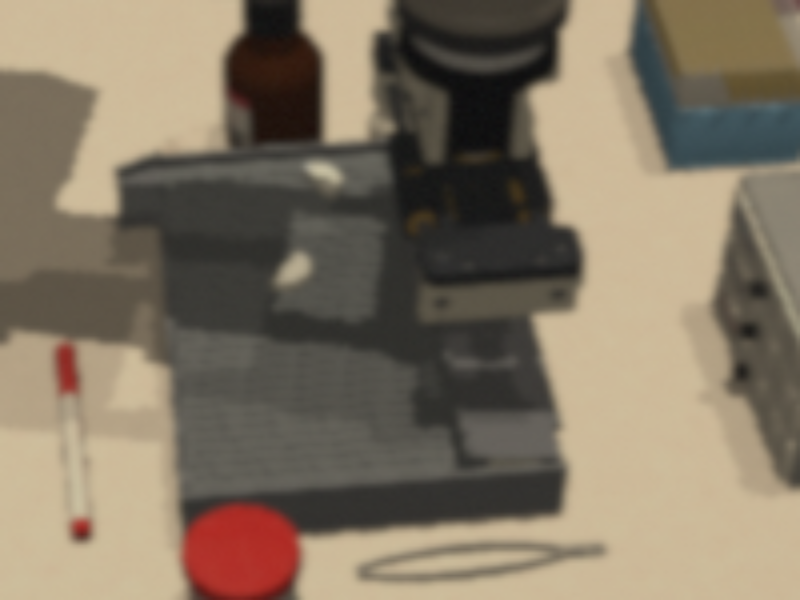

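The lid has swung over the trough (its right end is at (510,430)) and is almost down. The halves remain on the plate. Next I'll press it gently shut near the free edge.

Scaled: -0.005 m / 0.4 = -0.0125, -0.004 m / 0.4 = -0.01.

>>> {"name": "creep_tool", "arguments": {"plan": [{"trans":[-0.0125, 0, 0.0025]}, {"trans":[-0.01, 0, 0.005]}, {"trans":[0, 0, 0.005]}, {"trans":[0, 0, 0.005]}, {}]}}

```text
time: 15.1
tool_pos: [0.5931, -0.1131, 0.2211]
tool_rot: [3.141, -0.007, -0.075]
contact_force: [7.7, 0.2, -2.2]
opening: 0.0005
grip_force: 3.8
```

```bash
python3 -c 'from h import *;go(.058,0,.039)'
```

```text
t 15.1 tray [ 0.0619 -0.0024] tip 0.0431 yaw -0.07545868600580397 rot [ 3.1408 -0.0068 -0.0755] F [ 7.7  0.2 -2.2]
tool delta [-0.0039 -0.0024  0.004 ]
```

>>> {"name": "creep_tool", "arguments": {"plan": [{"trans":[0, 0, 0.0038]}, {}]}}

```text
time: 15.27
tool_pos: [0.593, -0.113, 0.2196]
tool_rot: [3.141, -0.006, -0.075]
contact_force: [7.9, 0.3, -0.9]
opening: 0.0006
grip_force: 3.5
```

```bash
python3 -c 'from h import *;go(.058,0,.039)'
```

```text
t 15.2667 tray [ 0.0619 -0.0024] tip 0.0416 yaw -0.07538301040266981 rot [ 3.1407 -0.0065 -0.0754] F [ 7.9  0.3 -0.9]
tool delta [-0.0039 -0.0024  0.0026]
```

The fingers are pushing sideways on the raised lip. I'll back off a little, then press straight down.

Scaled: 0.006 m / 0.4 = 0.015, 0.003 m / 0.4 = 0.0075.

>>> {"name": "creep_tool", "arguments": {"plan": [{"trans":[0.015, 0, -0.005]}, {"trans":[0.0075, 0, 0]}, {}]}}

```text
time: 15.52
tool_pos: [0.601, -0.1137, 0.2209]
tool_rot: [3.141, -0.0, -0.075]
contact_force: [0.1, 0.0, 0.2]
opening: 0.0002
grip_force: 0.0
```

```bash
python3 -c 'from h import *;go(.066,0,.040)'
```

```text
t 15.5167 tray [ 0.0699 -0.0024] tip 0.0429 yaw -0.07510030687407787 rot [ 3.1413e+00 -3.0000e-04 -7.5100e-02] F [0.1 0.  0.2]
tool delta [-0.0039 -0.0024  0.0029]
```

>>> {"name": "creep_tool", "arguments": {"plan": [{"trans":[0, 0, 0.0038]}, {"trans":[0, 0, 0.0038]}, {}]}}

```text
time: 15.77
tool_pos: [0.6003, -0.1135, 0.2178]
tool_rot: [3.142, 0.0, -0.075]
contact_force: [-0.1, -0.1, 2.1]
opening: 0.0003
grip_force: 0.7
```

```bash
python3 -c 'from h import *;go(.066,0,.039)'
```

```text
t 15.7667 tray [ 0.0692 -0.0023] tip 0.0398 yaw -0.07524341925405609 rot [ 3.1416e+00  4.0000e-04 -7.5200e-02] F [-0.1 -0.1  2.1]
tool delta [-0.0032 -0.0023  0.0008]
```

Scaled: -0.003 m / 0.4 = -0.0075, 0.001 m / 0.4 = 0.0025.

>>> {"name": "creep_tool", "arguments": {"plan": [{"trans":[-0.0075, 0, 0.0025]}, {"trans":[0, 0, 0.0025]}, {}]}}

```text
time: 16.02
tool_pos: [0.5982, -0.1134, 0.2177]
tool_rot: [3.141, -0.005, -0.075]
contact_force: [1.2, -0.2, 10.1]
opening: 0.0004
grip_force: 5.0
```

```bash
python3 -c 'from h import *;go(.066,0,.039)'
```

```text
t 16.0167 tray [ 0.0671 -0.0024] tip 0.0397 yaw -0.07533476331619005 rot [ 3.1408 -0.0046 -0.0753] F [ 1.2 -0.2 10.1]
tool delta [-0.0011 -0.0024  0.0007]
```

>>> {"name": "creep_tool", "arguments": {"plan": [{"trans":[0, 0, 0.0025]}, {}]}}

```text
time: 16.18
tool_pos: [0.5983, -0.1134, 0.2176]
tool_rot: [3.141, -0.005, -0.075]
contact_force: [-0.7, 0.8, 16.7]
opening: 0.0005
grip_force: 8.2
```

```bash
python3 -c 'from h import *;go(.066,0,.039)'
```

```text
t 16.1833 tray [ 0.0671 -0.0024] tip 0.0396 yaw -0.07515093729263023 rot [ 3.1406 -0.0049 -0.0752] F [-0.7  0.8 16.7]
tool delta [-0.0011 -0.0024  0.0006]
```

Contact is rigid at z ≈ 39.6 mm, so the lid is seated. I'll lift off and check.

Scaled: -0.04 m / 0.4 = -0.1, -0.035 m / 0.4 = -0.0875.

>>> {"name": "creep_tool", "arguments": {"plan": [{"trans":[0, 0, -0.025]}, {"trans":[0, 0, -0.075]}, {"trans":[0, 0, -0.1]}, {"trans":[-0.075, 0, -0.05]}, {"trans":[-0.0875, 0.05, 0]}, {"trans":[-0.0875, 0.05, 0]}, {"trans":[-0.0875, 0.05, 0]}, {}]}}

```text
time: 16.85
tool_pos: [0.4529, -0.164, 0.3142]
tool_rot: [-3.141, 0.006, -0.078]
contact_force: [-0.1, -0.1, 0.6]
opening: 0.0008
grip_force: 0.0
```

```bash
python3 - <<'E'
from h import *
go(0,0,.1)
a=cv2.resize(robot.read_camera("side")["image"][190:350,250:450],(400,320),interpolation=cv2.INTER_CUBIC)
b=cv2.resize(robot.read_camera("wrist")["image"],(400,300))
k=np.zeros((320,800,3),np.uint8);k[:,:400]=a;k[:300,400:]=b;cv2.imwrite("pics/f.png",k[:,:,::-1])
E
```

```text
t 16.85 tray [-0.0739 -0.0638] tip 0.1362 yaw -0.07764825426171917 rot [-3.1407  0.0061 -0.0776] F [-0.1 -0.1  0.6]
tool delta [ 0.074  -0.0639  0.0358]
```

View pics/f.png

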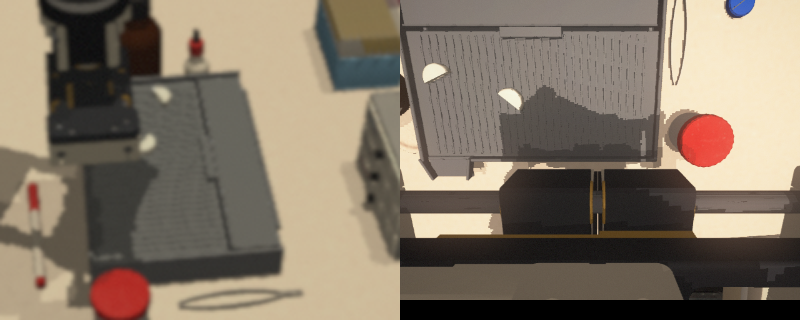

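The lid lies flat and shut, with its edge at column ~215 in the left image. Both halves are still on the plate, at (433,73) and (510,98) in the right image, and the surroundings look undisturbed.

```bash
python3 -c 'from cell import robot;print(robot.hand_in())'
```

```text
the job is handed in; nothing more can be done
None
```

I swept the four whole tablets into the trough, left both halves on the plate, pressed the lid flat and shut, and handed the job in at about 17 s. During the fourth tablet's sweep the fingertips read up to 5.8 N of upward force, cause not found, though the tablet lay flat in the trough and looked whole afterwards.

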